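Pin the foot plate and hold the tube down for tacking

TASK

Take the blue-handled locating pin from the wooden stand and push it fully home through the front bolt hole of the foot plate (the end hole nearer the robot) into the tacking jig under it, leaving the pin there. Then take the jig's blue hold-down lever by its red handle, press it down until the lever is level, so that its sprung copper pad clamps the tube on the plate, and finish while still holding it there for the welder to tack; leave everything else on the bench alone.

Things in the scene. Friction and masses are not known exactly. Their poses are not given: they have to be found in the camera images.
- jig: tacking jig fixed to the bench: grey base 190 x 100 mm, with four rest buttons 30 mm above the bench and a 39 mm mandrel that carries plate and tube; origin on the bench under the mandrel; x along the foot plate to its rear hole, y to the blue lever bracket. Lever pivot (parallel to x) at y = +105 mm, 130 mm up; the arm passes over the mandrel to the handle on the -y side
- front_bush (a point): mouth of the jig's front bore, 14 mm wide, right through the base, at x = -70 mm of the jig; the point lies 30 mm above the bench, level with the underside of the foot plate (the bore's mouth is 2 mm lower)
- foot_plate: loose dark steel foot plate 180 x 80 x 10 mm, bored in the middle, lying on the jig round the mandrel; origin at the centre of its underside, x along its length to the rear hole. It may lie about 1 degree out of line until the pin's round nose draws it true
- front_hole (a point): centre of the plate's front bolt hole, 14 mm wide, at its upper face (40 mm above the bench)
- tube: loose grey steel tube 49 mm wide, 50 mm tall, 3 mm wall, standing upright on the plate round the mandrel; origin at the centre of its underside, z up
- pin: locating pin with blue handle, upright in the stand: origin at the tip of its foot, z up; round nose, shank 12 mm wide to z = 33 mm, steel collar 24 mm wide from 33 to 39 mm, blue grip 17 mm wide from 39 to 80 mm. The collar rests on the stand, or on the plate when the pin is home; 0.11 kg
- thick_pin: the other pin in the stand, yellow handle, the same but with a 15.6 mm shank that does not fit; leave it
- pin_stand: hardwood block 150 x 62 x 44 mm fixed to the bench with three holes 17.5 mm wide in a row along its x, 48 mm apart, two of them holding the pins; origin at the centre of its underside
- lever (a joint): angle of the hold-down lever: 0 at rest, raised by 0.42 rad (24 degrees); 0.42 when level; grows as the handle is pressed down; stop at 0.50. A return spring lifts it as soon as it is let go. Level takes about 8 to 10 N down on the handle; the pad meets the tube at about 0.36
- handle: red round handle at the lever's end, a sleeve that spins on the lever's rod, 23 mm wide, 74 mm long; origin at its middle, on the lever's axis, 255 mm from the pivot; its y axis points along the lever to the pivot. Level, it is 130 mm above the bench; at rest about 234 mm
- pad: copper pressure pad 54 mm wide under the lever over the tube, on a spring spindle (14 mm of travel, 1.2 N per mm and 3.6 N to begin with); origin at the centre of its lower face
- spanner_13: bystander: steel spanner 174 mm long near the front edge
- magnet_square: bystander: red welding magnet, 60 x 90 x 14 mm
- glue: bystander: red bottle, 36 mm wide, 86 mm tall, standing
Things that resemble listed ones, but are neither listed nor needed, are in the scene too. There is more than one size of the tube; the one meant has the size given above.

How it is judged:
By the outcome, as a careful person would: the job done as asked, in the order asked, and still so for the second after the job is handed in, while the arm keeps its last pose, push and grip.
It also fails if it takes over 54 s, if anything falls off the work surface, if the arm or the gripper's body presses on something with over 40 N, if the wrist force passes 120 N, or if a joint passes its speed limit or range.

ROBOT

A 7-joint arm with a two-finger parallel gripper is mounted at the origin on a cart in front of the work surface, level with it; the furniture and walls round the work are solid. World frame = base frame: x ahead of the robot, y to its left, z up, the work surface at z = 0. Lengths are in m, angles in rad, forces in N, time in s.
With the tool pointing down it reaches from about 0.35 to 0.9 m from the base axis. Payload 7.2 kg.
Tool frame: the origin (TCP) lies on the mounting face of the last link; the fingertips stand 173 mm ahead of it and the grasp point (between the pads) lies 155 mm ahead of it (bot.finger_overhang is the distance from the TCP to the fingertips, in m); z points along the fingers, y is the line along which they close (so a half turn about z gives the same grasp; the last joint's range is limited). The gripper opens to 85 mm and grips with 20 to 120 N. Pads are 22 mm wide; open, the fingers measure 114 mm over their backs; the gripper's body (76 mm by 85 mm) begins 54 mm behind the grasp point. The pads swing forward as they close: fully open they stand 13 mm farther back than shut.
Start: joints at [-1.323, 0.411, -0.013, 1.596, 0.006, 1.134, -0.082], TCP at [0.194, 0.594, 0.405] pointing down, gripper open.
Joint ranges: [-2.95, 2.95], [-0.29, 1.99], [-1.47, 1.44], [0.14, 2.54], [-1.03, 4.17], [0.13, 1.85], [-2.86, 2.86]. Speed limits (rad/s): [2.39, 2.39, 3.01, 3.01, 3.14, 3.14, 3.14].

INTERFACE

Orientations are given as a unit quaternion [x, y, z, w].
In Python, from workcell import bot, claw, eyes, search_frame, silhouettes gives the robot as it stands. Calls block until the motion is done:
- bot.reach(position, orientation): joint-space move of the TCP to a pose.
- bot.servo_line(position, ori=None, velocity=0.15): straight line of the TCP; ori=None keeps the orientation; velocity is the mean speed in m/s.
- bot.goto_joints(angles): joint-space move.
- claw.gripper_to(opening): finger opening in m; the grip force is fixed at half the most; returns when the fingers have stopped.
- bot.hold(seconds).
- bot.ik(position, orientation): joint angles nearest the present ones, or None.
- eyes.capture(name): name is "side" or "top" or "wrist"; returns a dict with "frame" (420x560x3 uint8, red, green, blue), "range_z" (420x560 float32, m along the optical axis (not along the pixel's ray), 0 where there is no reading), "mtx" (3x3 intrinsics, pixels), "eye" and "orientation" of the camera in the world; the wrist camera has in their place "T_tool_cam" (4x4, takes a point from camera to tool coordinates, whose origin is the TCP and whose axes are the flange's). Camera axes: x right, y up, looking along -z (the intrinsics and any distortion apply to the point x, -y, -z); pixel columns grow to the right and rows downward; lengths in m; the calibration is good to about 2 mm. A picture is of the moment at which its call begins: read the wrist's pose just before it.
A pose or a line that the arm cannot do raises bot.MotionError and nothing moves.
- bot.job_done(): hands the job in; it is judged then, once.
Trained networks look in the newest picture that a camera, given by its name, has taken for a name from the list of things; names that differ only in an ending like _2 or _b are one class to them, and where a whole thing is asked for, a point or a joint stands for the part that bears it (a point fixed in the world has none). Each returns a list of dicts, best first, with "p" (0 to 1); they miss things now and then, are a little off and sometimes report something else, mostly with a low value. They report only what shows in the picture. A call takes as long as a camera call. They do not tell look-alikes from the thing itself.
- search_frame(camera, name): "pixel" ([column, row] in pixels, amid what is visible of it).
- silhouettes(camera, name): "region" (420x560 bool, what is visible of it) and "pixel" ([column, row] in pixels, amid what is visible of it).
Readings, each from a call of its own:
- bot.read_t(): time.
- bot.read_q(): joint angles.
- bot.read_dq(): joint speeds.
- bot.read_tau(): joint torques, N m.
- bot.read_eef_pos(): TCP position.
- bot.read_ee_rot(): TCP orientation.
- bot.read_contact_force(): force on the tool from outside, world axes, zero at the start.
- bot.read_ft_torque(): the same for the moment, N m.
- bot.read_gripper_width(): finger opening in m.
- bot.read_finger_force(): force on a finger pad.
Only numpy, scipy, OpenCV 4.12 (cv2) and the standard library are available. Lean on these libraries where they do the work, as an engineer would, in place of code of your own. Each camera call takes 0.05 s, during which the arm holds its last target. There are 200 camera calls.

## Working session

There is one attempt and no reset: what is moved stays moved. The work goes in short steps, each a Python script; the robot and the scene stay as the last script left them, time stands still between calls to the robot, and variables do not carry over. Pictures are saved under pics/ and viewed, at most 10 in all, crops included, and the job is handed in when it is done.

```bash
mkdir -p pics; cat > h.py <<'E'
import numpy as np, cv2
from scipy.spatial.transform import Rotation as R
from workcell import bot, claw, eyes, search_frame, silhouettes
def cam(name):
    if name=="wrist":
        p=np.array(bot.read_eef_pos());q=bot.read_ee_rot()
    c=eyes.capture(name)
    if name=="wrist":
        T=np.eye(4);T[:3,:3]=R.from_quat(q).as_matrix();T[:3,3]=p
        c["T"]=T@np.array(c["T_tool_cam"])
    else:
        T=np.eye(4);o=np.array(c["orientation"]);T[:3,:3]=R.from_quat(o).as_matrix() if o.size==4 else o
        T[:3,3]=c["eye"];c["T"]=T
    return c
def cloud(c):
    z=c["range_z"];v,u=np.mgrid[:z.shape[0],:z.shape[1]];K=c["mtx"]
    d=c.get("dist",c.get("distortion"))
    x=(u-K[0][2])/K[0][0];y=(v-K[1][2])/K[1][1]
    P=np.stack([x*z,-y*z,-z],-1)@c["T"][:3,:3].T+c["T"][:3,3]
    P[z<=0]=np.nan
    return P
def save(img,n): cv2.imwrite("pics/"+n+".png",cv2.cvtColor(np.ascontiguousarray(img),cv2.COLOR_RGB2BGR))
E
cat > a.py <<'E'
from h import *
ims=[]
for n in ("top","side"):
    c=cam(n);P=cloud(c);print(n,[k for k in c],c["T"][:3,3].round(3))
    im=c["frame"].copy()
    for t in ["jig","front_hole","foot_plate","tube","pin","thick_pin","pin_stand","handle","pad","lever"]:
        try:
            for r in silhouettes(n,t)[:3]:
                m=r["region"]; q=np.nanmedian(P[m],0); 
                print(t,round(r["p"],2),np.round(r["pixel"]),m.sum(),q.round(3),"zmax",np.nanpercentile(P[m][:,2],97).round(3))
        except Exception as e: print(t,e)
    save(im,n+"0")
print(bot.read_t())
E
python3 a.py
```

```text
top ['frame', 'range_z', 'mtx', 'eye', 'orientation', 'T'] [ 0.431 -0.189  1.241]
jig 0.57 [217. 218.] 2388 [ 0.548 -0.027  0.042] zmax 0.25
front_hole 0.98 [225. 235.] 1413 [ 0.528 -0.046  0.039] zmax 0.043
front_hole 0.28 [227. 228.] 1074 [ 0.522 -0.06   0.185] zmax 0.253
foot_plate 0.73 [226. 238.] 1459 [ 0.531 -0.048  0.039] zmax 0.044
tube 0.66 [305. 209.] 196 [ 0.569 -0.264  0.049] zmax 0.067
tube 0.63 [200. 159.] 331 [0.73  0.    0.041] zmax 0.066
pin 0.62 [348. 243.] 76 [ 0.48  -0.382  0.068] zmax 0.094
pin_stand 0.73 [345. 227.] 1234 [ 0.527 -0.382  0.042] zmax 0.047
handle 0.62 [253. 253.] 267 [ 0.455 -0.143  0.243] zmax 0.256
pad 0.5 [222. 227.] 139 [ 0.524 -0.053  0.14 ] zmax 0.147
lever 0.71 [225. 228.] 1001 [ 0.522 -0.06   0.188] zmax 0.254
lever 0.6 [218. 220.] 2367 [ 0.549 -0.034  0.055] zmax 0.25
side ['frame', 'range_z', 'mtx', 'eye', 'orientation', 'T'] [ 0.395 -0.965  0.458]
jig 0.66 [276. 215.] 2938 [ 0.574 -0.054  0.053] zmax 0.244
front_hole 0.87 [272. 235.] 1093 [ 0.545 -0.067  0.039] zmax 0.041
foot_plate 0.76 [272. 233.] 1000 [ 0.547 -0.07   0.039] zmax 0.041
tube 0.85 [266. 222.] 455 [ 0.539 -0.066  0.072] zmax 0.089
tube 0.74 [296. 277.] 1264 [ 0.56  -0.291  0.043] zmax 0.065
pin 0.82 [266. 303.] 295 [ 0.485 -0.394  0.067] zmax 0.09
thick_pin 0.61 [324. 300.] 328 [ 0.579 -0.397  0.065] zmax 0.091
pin_stand 0.57 [298. 326.] 3752 [ 0.531 -0.418  0.038] zmax 0.045
pin_stand 0.34 [197. 301.] 785 [ 0.369 -0.265  0.013] zmax 0.015
handle 0.65 [234. 169.] 274 [ 0.458 -0.159  0.239] zmax 0.254
pad 0.67 [265. 200.] 110 [ 0.537 -0.07   0.143] zmax 0.15
pad 0.63 [196. 298.] 851 [ 0.369 -0.263  0.013] zmax 0.015
pad 0.54 [274. 236.] 1103 [ 0.546 -0.067  0.039] zmax 0.041
lever 0.7 [266. 178.] 792 [ 0.531 -0.07   0.183] zmax 0.25
lever 0.57 [275. 213.] 2784 [ 0.577 -0.052  0.061] zmax 0.244
1.1
```

```bash
python3 -c "
import cv2,numpy as np
t=cv2.imread('pics/top0.png');s=cv2.imread('pics/side0.png')
a=cv2.resize(t[120:300,150:400],(800,576),interpolation=3);b=cv2.resize(s[120:380,150:400],(600,600)[:2],interpolation=3)
cv2.imwrite('pics/tc.png',a);cv2.imwrite('pics/sc.png',b)"
```

```text
(no output)
```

View pics/tc.png

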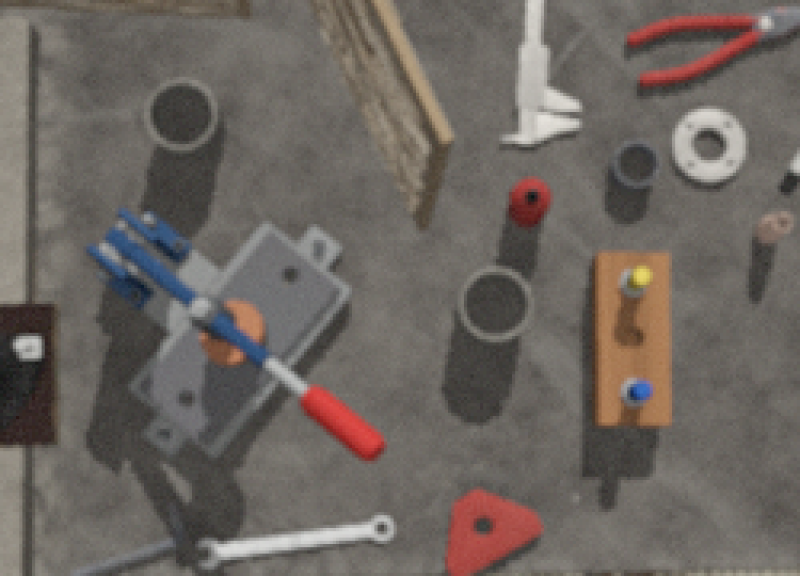

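View pics/sc.png

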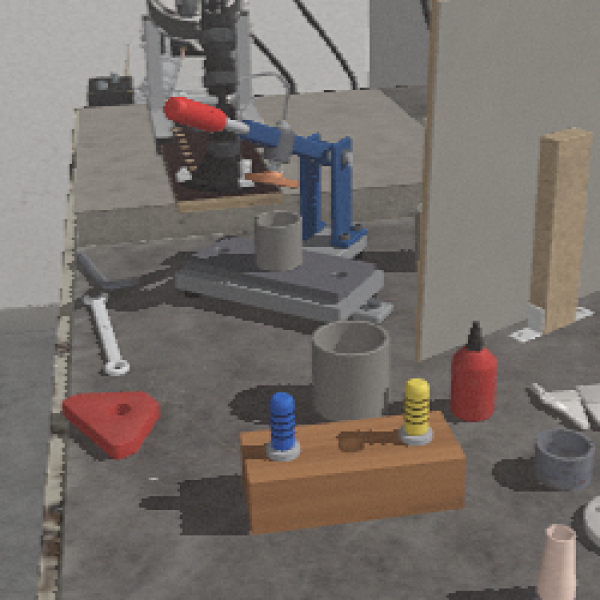

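The top picture, in full-image pixels, shows:
- **Blue pin:** (349,242). The yellow thick pin is at (350,206) and must stay, as must the red bottle (316,182).
- **Jig tube:** under the pad at about (222,225). The larger look-alike tubes are at (305,214) and (207,156), with a small ring at (348,171).
- **Front hole:** (208,244). The rear hole is at (241,206), and the lug holes are not wanted.
- **Red handle:** (257,252).

My choice is the blue pin, the front hole and the red handle.

```bash
cat > b.py <<'E'
from h import *
c=cam("wrist");print(np.array(c["T_tool_cam"]).round(3).tolist(),np.array(c["mtx"]).round(1).tolist())
print("ee",np.round(bot.read_ee_rot(),3),np.round(bot.read_contact_force(),2))
c=cam("top");P=cloud(c);f=cv2.cvtColor(c["frame"],cv2.COLOR_RGB2HSV)
def rep(n,m):
    q=P[m];print(n,m.sum(),np.nanmean(q,0).round(4),np.nanmin(q,0).round(3),np.nanmax(q,0).round(3))
blue=(f[...,0]>105)&(f[...,0]<128)&(f[...,1]>150);box=np.zeros_like(blue);box[225:260,335:365]=1
rep("pin",blue&box&(P[...,2]>.06))
red=((f[...,0]<8)|(f[...,0]>172))&(f[...,1]>140);box[:]=0;box[225:275,235:280]=1
rep("handle",red&box&(P[...,2]>.15))
box[:]=0;box[115:195,240:295]=1;rep("panel",box.astype(bool)&(P[...,2]>.1))
for n,(u,v) in dict(fh=(208,244),rh=(241,206)).items():
    print(n,P[v-4:v+5,u-4:u+5,2].round(3).min(),np.nanmedian(P[v-6:v+7,u-6:u+7],(0,1)).round(4))
    g=cv2.cvtColor(c["frame"],cv2.COLOR_RGB2GRAY)[v-7:v+8,u-7:u+8].astype(float)
    w=np.clip(np.median(g)-12-g,0,None);vv,uu=np.mgrid[v-7:v+8,u-7:u+8];pu,pv=(w*uu).sum()/w.sum(),(w*vv).sum()/w.sum()
    K=np.array(c["mtx"]);d=c["T"][:3,:3]@[(pu-K[0,2])/K[0,0],-(pv-K[1,2])/K[1,1],-1];o=c["T"][:3,3]
    print(pu,pv,(o+d*(.04-o[2])/d[2]).round(4))
# stand outline
m=(P[...,2]>.036)&(P[...,2]<.05);box[:]=0;box[190:260,325:370]=1;m&=box.astype(bool)
uv=P[m][:,:2]*1000;print(cv2.minAreaRect(uv.astype(np.float32)))
m=(P[...,2]>.036)&(P[...,2]<.045);box[:]=0;box[180:265,190:260]=1;m&=box.astype(bool)
print(cv2.minAreaRect((P[m][:,:2]*1000).astype(np.float32)))
E
python3 b.py
```

```text
[[0.0, 0.956, 0.294, 0.075], [1.0, -0.0, 0.001, 0.001], [0.001, 0.294, -0.956, 0.031], [0.0, 0.0, 0.0, 1.0]] [[292.2, 0.0, 282.2], [0.0, 292.2, 211.8], [0.0, 0.0, 1.0]]
ee [ 0.157  0.988 -0.     0.   ] [ 0.65 -0.82  0.53]
pin 21 [ 0.4809 -0.3823  0.0885] [ 0.475 -0.389  0.075] [ 0.486 -0.377  0.093]
handle 257 [ 0.4556 -0.1419  0.2428] [ 0.43 -0.17  0.22] [ 0.482 -0.112  0.259]
panel 1338 [ 0.7035 -0.182   0.2472] [ 0.633 -0.223  0.1  ] [ 0.828 -0.117  0.341]
fh -0.005 [0.4853 0.0046 0.039 ]
211.94567062818336 243.57724957555178 [ 0.486 -0.009  0.04 ]
rh -0.002 [ 0.592  -0.0901  0.0384]
240.27683615819208 205.36911487758945 [ 0.5912 -0.0886  0.04  ]
((529.1962280273438, -387.68304443359375), (62.759647369384766, 149.27647399902344), 87.80958557128906)
((565.224365234375, -9.81256103515625), (170.8353271484375, 180.00897216796875), 49.42750549316406)
```

```bash
cat >> h.py <<'E'
def quat(yaw): a=np.radians(yaw)/2; return np.array([np.cos(a),np.sin(a),0,0])
def st(s=""): print(s,"t",round(bot.read_t(),2),np.round(bot.read_eef_pos(),4),"F",np.round(bot.read_contact_force(),1),"w",round(bot.read_gripper_width(),4))
def pixz(c,pu,pv,z):
    K=np.array(c["mtx"]);d=c["T"][:3,:3]@[(pu-K[0,2])/K[0,0],-(pv-K[1,2])/K[1,1],-1];o=c["T"][:3,3]
    return o+d*(z-o[2])/d[2]
E
cat > c.py <<'E'
from h import *
q=quat(140)
bot.reach([.3,.52,.58],quat(150));st()
bot.reach([.481,-.384,.55],q);st()
bot.servo_line([.481,-.384,.36],velocity=.3);st()
c=cam("wrist");save(c["frame"],"w1");P=cloud(c);f=cv2.cvtColor(c["frame"],cv2.COLOR_RGB2HSV)
for r in silhouettes("wrist","pin")[:2]:print("pin",r["p"],r["pixel"])
m=(f[...,0]>105)&(f[...,0]<128)&(f[...,1]>130)&(P[...,2]>.05)&(P[...,2]<.1)&(np.hypot(P[...,0]-.481,P[...,1]+.384)<.04)
q=P[m];print(m.sum(),np.nanmean(q,0),np.nanmin(q,0),np.nanmax(q,0))
t=q[q[:,2]>np.nanmax(q[:,2])-.004];print("top",t.mean(0))
vv,uu=np.nonzero(m);print(uu.min(),uu.max(),vv.min(),vv.max())
np.savez("w1",P=P,m=m)
E
python3 c.py
```

```text
t 2.08 [0.299  0.5206 0.5784] F [-0.9 -0.2 -1.2] w 0.0853
 t 5.3 [ 0.4817 -0.3832  0.5499] F [ 0.5  0.8 -0.6] w 0.0853
 t 6.08 [ 0.4815 -0.3844  0.3614] F [0.4 0.2 1. ] w 0.0851
pin 0.85 [283.8, 208.3]
243 [ 0.48328861 -0.38436783  0.09033264] [ 0.47610912 -0.39235532  0.08518915] [ 0.49132019 -0.37718926  0.09245547]
top [ 0.48373182 -0.38458303  0.09064828]
275 291 206 223
```

View pics/w1.png

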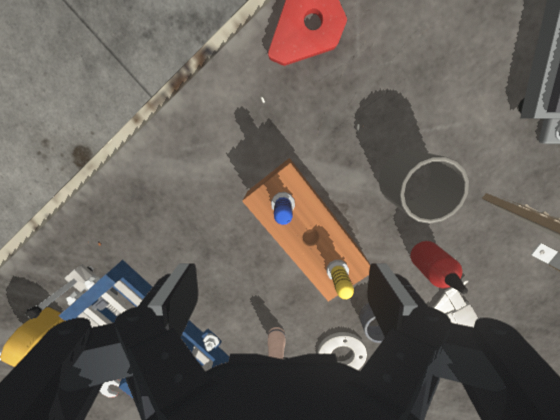

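The picture shows the blue pin at (283,210), with the yellow pin at (343,285) well clear. I'll grasp the blue pin, then look over the front hole.

```bash
cat > d.py <<'E'
from h import *
q=quat(140)
claw.gripper_to(.05)
bot.servo_line([.4837,-.3846,.27],velocity=.2)
bot.servo_line([.4837,-.3846,.230],velocity=.1);st("at")
claw.gripper_to(0.0);st("grip")
bot.servo_line([.4837,-.3846,.33],velocity=.2);st("lift")
bot.servo_line([.4837,-.3846,.48],velocity=.35)
bot.reach([.475,.0,.50],q)
bot.servo_line([.475,.0,.36],velocity=.3);st("hover")
bot.hold(.2)
c=cam("wrist");save(c["frame"],"w2");P=cloud(c);np.savez("w2",P=P,T=c["T"],K=c["mtx"],f=c["frame"])
for r in silhouettes("wrist","front_hole")[:2]:print("fh",r["p"],r["pixel"],P[int(r["pixel"][1]),int(r["pixel"][0])])
for r in search_frame("wrist","pin")[:2]:print("pin",r)
E
python3 d.py
```

```text
at t 7.78 [ 0.4837 -0.3848  0.2302] F [-0.8 -0.9  0.7] w 0.0502
grip t 8.18 [ 0.4839 -0.3848  0.2307] F [-0.4  0.8  4.5] w 0.0157
lift t 8.83 [ 0.4835 -0.384   0.329 ] F [ 0.1  0.  -1.7] w 0.0156
hover t 11.46 [ 0.4757 -0.0008  0.3608] F [-0.3 -0.2 -0.1] w 0.0153
fh 0.7 [296.1, 218.7] [ 0.5023777  -0.00152346  0.03968317]
pin {'pixel': [282.3, 279.7], 'p': 0.91}
```

View pics/w2.png

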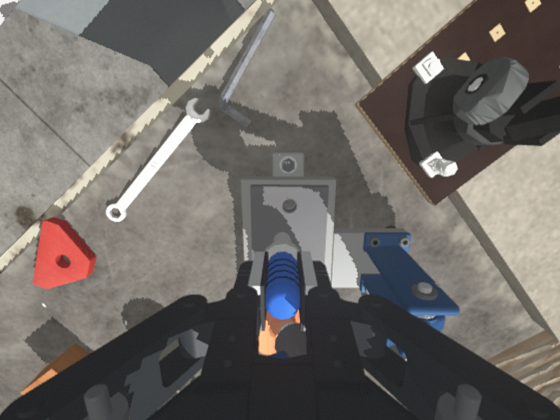

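The front hole shows at (289,206), with the pin in the grip at (282,280). Next I measure both.

```bash
cat > e.py <<'E'
from h import *
d=np.load("w2.npz");P=d["P"];f=d["f"];c=dict(T=d["T"],mtx=d["K"])
g=cv2.cvtColor(f,cv2.COLOR_RGB2GRAY)
big=cv2.resize(f[130:300,220:350],None,fx=4.5,fy=3.5,interpolation=cv2.INTER_CUBIC)
sub=P[195:218,278:301,2];print((sub*1000).round(0).astype(int)[::1, ::1])
print(g[195:218,278:301])
m=np.zeros(g.shape,bool);m[196:217,279:300]=sub[1:22,1:22]<.036
n,l,s,cc=cv2.connectedComponentsWithStats(m.astype(np.uint8));print(s,cc)
# lever/pad/blue pin
h=cv2.cvtColor(f,cv2.COLOR_RGB2HSV);b=(h[...,0]>105)&(h[...,0]<128)&(h[...,1]>130);b[:, :255]=0;b[:,310:]=0
q=P[b];print("blue",len(q),np.nanmin(q,0),np.nanmax(q,0),np.nanmedian(q,0))
# pin metallic below: points z between tip and collar near tool axis
T=d["T"]
m=(np.hypot(P[...,0]-.4757,P[...,1]+.0008)<.03)&(P[...,2]>.12)&(P[...,2]<.185);vv,uu=np.nonzero(m)
for z0 in np.arange(.12,.185,.005):
    k=m&(P[...,2]>=z0)&(P[...,2]<z0+.005)
    if k.sum():print(z0.round(3),k.sum(),P[k].mean(0).round(4))
# plate edges
m=(abs(P[...,2]-.04)<.004);print(m.sum(),cv2.minAreaRect((P[m][:,:2]*1000).astype(np.float32)))
E
python3 e.py
```

```text
[[                  40                   40                   40
                    40                   41                   39
                    39                   40                   39
                    40                   40                   40
                    40                   40                   39
                    40                   40                   40
                    39                   39                   40
                    41                   40]
 [                  39                   40                   41
                    40                   39                   39
                    39                   40                   41
                    40                   40                   39
                    41                   40                   39
                    40                   40                   40
                    40                   41                   38
                    41                   39]
 [                  40                   39                   41
                    40             
[... 12642 characters left out ...]
     0    560    420 235075]
 [   283    199     13     12    125]] [[279.49497394 209.50280123]
 [288.952      204.232     ]]
blue 1773 [ 0.46841188 -0.04046772  0.13965099] [0.53293065 0.00921393 0.22377975] [0.47333715 0.00340102 0.21861151]
0.145 26 [0.4734 0.0032 0.1484]
0.15 42 [0.4734 0.0033 0.1524]
0.155 48 [0.4732 0.0036 0.1572]
0.16 11 [0.4728 0.0038 0.161 ]
0.17 1 [0.4697 0.0087 0.1747]
0.175 103 [0.4697 0.0067 0.1779]
0.18 288 [0.4711 0.0055 0.1814]
6021 ((506.225830078125, -28.84716796875), (681.6505737304688, 427.7380676269531), 53.27705001831055)e.py:5: RuntimeWarning: invalid value encountered in cast
  sub=P[195:218,278:301,2];print((sub*1000).round(0).astype(int)[::1, ::1])
```

```bash
cat > f.py <<'E'
from h import *
d=np.load("w2.npz");hm=pixz(dict(T=d["T"],mtx=d["K"]),289.2,205.5,.04);print("hole",hm)
yd=R.from_quat(quat(140)).as_matrix()[:,1];print(yd)
t=hm-.0015*yd
bot.servo_line([t[0],t[1],.285],velocity=.15);st();bot.hold(.2)
c=cam("wrist");P=cloud(c);np.savez("w3",P=P,T=c["T"],K=c["mtx"],f=c["frame"])
save(cv2.resize(c["frame"][170:290,230:340],(660,600),interpolation=cv2.INTER_LANCZOS4),"w3")
s=cam("side");Ps=cloud(s);np.savez("s3",P=Ps,T=s["T"],K=s["mtx"],f=s["frame"])
save(cv2.resize(s["frame"][190:270,210:310],(750,600),interpolation=cv2.INTER_LANCZOS4),"s3")
E
python3 f.py
```

```text
hole [0.4871838  0.00176495 0.04      ]
[0.64278761 0.76604444 0.        ]
 t 12.47 [4.864e-01 4.000e-04 2.854e-01] F [-0.2  0.7 -1. ] w 0.0154
```

View pics/w3.png

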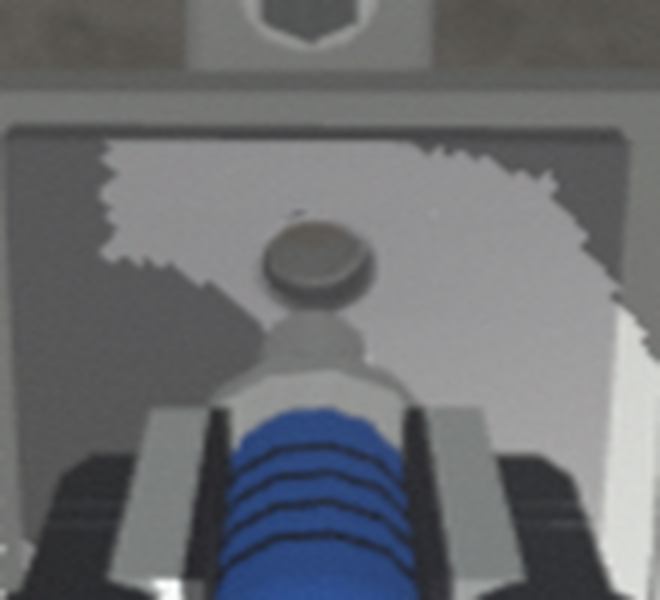

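View pics/s3.png

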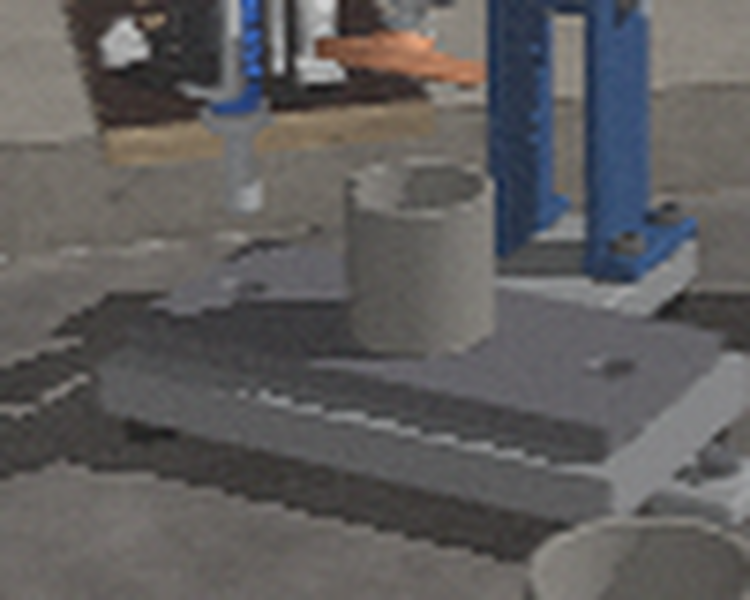

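The wrist crop shows the shank (314) lined up with the hole (317) to about 0.5 px. The side crop shows the pin over the hole at (248,287). I'll check the depth direction numerically with the side camera.

```bash
cat > g.py <<'E'
from h import *
xd=R.from_quat(quat(140)).as_matrix()[:,0]
d=np.load("s3.npz");P=d["P"];T=d["T"];K=d["K"];c=dict(T=T,mtx=K)
def proj(X):
    p=T[:3,:3].T@(np.array(X)-T[:3,3]);return K[0,0]*p[0]/-p[2]+K[0,2],K[1,1]*-p[1]/-p[2]+K[1,2]
f=cv2.cvtColor(d["f"],cv2.COLOR_RGB2GRAY)
print(f[224:233,234:252])
print(f[206:219,234:252])
for z in (.04,):print("hole side",pixz(c,243.1,228.3,.04))
H=np.array([.4872,.0018])
for z in (.04,.066,.08,.095):print(z,"expect col over wrist-hole",np.round(proj([*H,z]),2),"side-hole",np.round(proj([*pixz(c,243.1,228.3,.04)[:2],z]),2),"tcp",np.round(proj([.4864,.0004,z]),2))
print("shift px per mm tool x",proj([*(H+.001*xd[:2]),.04])[0]-proj([*H,.04])[0])
m=(P[...,2]>.06)&(P[...,2]<.099)&(abs(P[...,0]-.486)<.02)&(abs(P[...,1])<.03)
for v in np.unique(np.nonzero(m)[0]):
    u=np.nonzero(m[v])[0];print(v,u.min(),u.max(),np.nanmean(P[v][m[v]],0).round(4))
d=np.load("w3.npz");P=d["P"]
m=(P[...,2]>.062)&(P[...,2]<.099)&(abs(P[...,0]-.486)<.015)&(abs(P[...,1])<.015);print("wrist shank",P[m].mean(0),P[m].min(0))
E
python3 g.py
```

```text
[[108 106 104 100 102  94  75  70 102 101  99 100  99 100 100  96  99 100]
 [101 104 104 105 103  99  98 100 100  99  99  99 102  97 101  95 101  96]
 [100 106 103 105  98  99  96  97  97  99 100  97  96  98 100  98  97  95]
 [103  98 101  97  95 111 124 113  92  87  87  95 100  97 100 102  98  93]
 [ 97  98  99 100  99 105 111  90  74  72  59  82 102 106  98  99 101 100]
 [101  98  98 100 100 100  97  89  76  88  89 100 103 100 101 102 102 101]
 [101  99 103 106 102 106  96  61  63  57  58  56  58  56  54  56  56  52]
 [103 102  89  57  59  59  55  59  60  61  59  62  65  60  59  59  60  61]
 [ 57  56  62  63  58  59  60  60  62  61  62  56  57  57  57  60  64  62]]
[[ 95 104 115 104 114 115 117 119 117 114 107 104 116 123 124 125 125 123]
 [124 128 125 122 109 111 115 115 117 111 109 118 113 112 107 110 113 115]
 [120 118 116 119 113 113 110 108 111 108 118 111 106 114 112 107 115 114]
 [114 113 113 113 115 114 110 117 113 110 115 112 114 110 113 114 120 125]
 [116 112 118 119 120 116 110 113 116 106 112 111 113 107 113 110 105 110]
 [113 111 107 108 108 112 111 119 110 104 103 110
[... 820 characters left out ...]
240.77 212.78] side-hole [242.29 213.59] tcp [240.52 213.  ]
0.095 expect col over wrist-hole [240.46 207.18] side-hole [241.99 207.96] tcp [240.2 207.4]
shift px per mm tool x -0.32981276883364785
208 240 243 [ 0.4889 -0.0065  0.0957]
209 240 243 [ 0.4889 -0.0047  0.0924]
210 240 243 [ 0.4886 -0.0063  0.0904]
211 240 243 [ 0.4885 -0.0057  0.0875]
212 240 244 [ 0.4896 -0.0058  0.0847]
213 240 244 [ 0.4895 -0.0058  0.0821]
214 240 244 [ 0.4894 -0.0053  0.0792]
215 240 244 [ 0.4893 -0.0048  0.0763]
216 240 244 [ 0.4891 -0.0059  0.0741]
217 240 244 [ 0.4889 -0.0067  0.0718]
218 241 243 [ 0.4889 -0.0048  0.0683]
wrist shank [0.4837572  0.00412946 0.07843325] [ 0.47651952 -0.00190643  0.07079236]
```

```bash
cat > i.py <<'E'
from h import *
yd=R.from_quat(quat(140)).as_matrix()[:,1];hm=np.array([.48718,.00176,0])
t=hm-.0011*yd
bot.servo_line([t[0],t[1],.263],velocity=.08);st()
z=.263
while z>.2265:
    z-=.004;bot.servo_line([t[0],t[1],max(z,.2262)],velocity=.06)
    F=np.array(bot.read_contact_force());p=bot.read_eef_pos();print(round(z,4),np.round(p,4),F.round(1))
    if abs(F[2])>18 or np.hypot(*F[:2])>20: print("stop");break
st()
E
python3 i.py
```

```text
t 13.19 [0.4863 0.0008 0.2626] F [ 0.4 -0.3 -1.5] w 0.0156
0.259 [0.4865 0.0009 0.259 ] [ 0.5 -0.6 -1.1]
0.255 [0.4864 0.0009 0.2548] [ 0.1  0.5 -2.1]
0.251 [0.4864 0.0009 0.2507] [ 1.1  0.4 -0.9]
0.247 [0.4864 0.0009 0.2467] [ 0.2  0.4 -1. ]
0.243 [0.4864 0.0009 0.2428] [-0.1  0.2 -1.1]
0.239 [0.4864 0.0009 0.2388] [ 0.5  0.5 -1.4]
0.235 [0.4864 0.0009 0.2348] [-0.1  0.3 -1. ]
0.231 [0.4865 0.0009 0.2308] [-0.9  0.1 -1.2]
0.227 [0.4865 0.0009 0.2268] [-0.2  0.  -1.4]
0.223 [0.4865 0.0009 0.2264] [-1.2 -0.7  1.9]
 t 15.69 [0.4865 0.0009 0.2264] F [-1.2 -0.7  1.9] w 0.0153
```

```bash
cat > j.py <<'E'
from h import *
p=bot.read_eef_pos();z=.2264
while z>.221:
    z-=.0015;bot.servo_line([.4864,.0009,z],velocity=.03);F=bot.read_contact_force();print(round(z,4),round(bot.read_eef_pos()[2],4),np.round(F,1))
    if F[2]>15:break
claw.gripper_to(.04);st("open")
bot.servo_line([.4864,.0009,.30],velocity=.2);bot.servo_line([.4864,.0009,.42],velocity=.35);st()
qs=bot.ik([.458,-.142,.51],quat(230));print(qs)
qs2=bot.ik([.458,-.142,.51],quat(50));print(qs2)
y=230 if qs is not None else 50
bot.reach([.458,-.142,.51],quat(y));st();bot.hold(.2)
c=cam("wrist");P=cloud(c);np.savez("w4",P=P,T=c["T"],K=c["mtx"],f=c["frame"]);save(c["frame"],"w4")
h=cv2.cvtColor(c["frame"],cv2.COLOR_RGB2HSV)
red=((h[...,0]<8)|(h[...,0]>172))&(h[...,1]>140)&(P[...,2]>.17);q=P[red];print(len(q),q.mean(0))
u,s,vt=np.linalg.svd(q-q.mean(0),full_matrices=False);print("axis",vt[0],"ext",np.ptp((q-q.mean(0))@vt[0]), ((q-q.mean(0))@vt[0]).min())
b=(h[...,0]>105)&(h[...,0]<128)&(h[...,1]>130)&(np.hypot(P[...,0]-.487,P[...,1])<.03);q=P[b];print("pin",len(q),q.mean(0),q.max(0),q.min(0))
E
python3 j.py
```

```text
0.2249 0.2259 [-5.   0.4 16.2]
open t 16.3 [0.4864 0.001  0.2248] F [0.  0.3 0.8] w 0.0399
 t 17.32 [0.4863 0.0011 0.4198] F [-0.4  0.2 -1. ] w 0.04
[-0.32593597  0.06562424  0.56567935  1.8070983  -0.03670545  1.27925545
  2.69278428]
[-0.599483    0.06843048  0.86559123  1.81885194 -0.05439666  1.27875296
 -0.41750475]
 t 18.9 [ 0.4581 -0.1416  0.5092] F [ 0.2  0.3 -0.1] w 0.0402
1764 [ 0.45441048 -0.14592647  0.24526113]
axis [ 0.59896423  0.71795104 -0.35466626] ext 0.07425252416746814 -0.02938305089673765
pin 11 [ 0.4840842  -0.00656171  0.05547331] [ 0.48891297 -0.00407584  0.05846741] [ 0.48033877 -0.00811263  0.05253748]
```

View pics/w4.png

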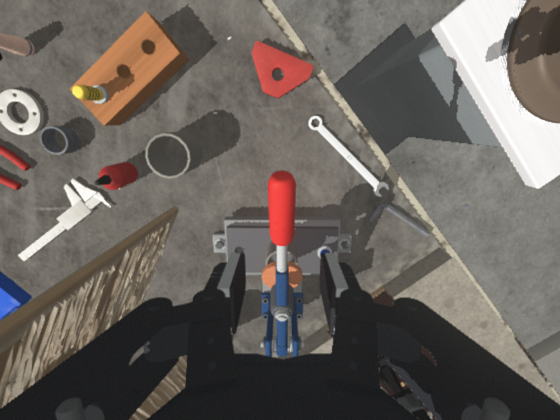

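The picture shows the pin in the front hole at (324,253), the handle at (282,208) with its axis at yaw 50.2°, and the tube under the pad. The handle fits the jig model, so I'll grasp it along the lever's normal.

```bash
cat >> h.py <<'E'
th=np.radians(50.1);yj=np.array([np.cos(th),np.sin(th),0]);xj=np.array([np.sin(th),-np.cos(th),0]);k=np.array([0,0,1.])
org=np.array([.4865,.0009,0])+.07*xj
def lev(phi,back=0.,dz=0.):
    n=yj*np.sin(phi)+k*np.cos(phi);x=yj*np.cos(phi)-k*np.sin(phi);z=-n;y=np.cross(z,x)
    H=org+.105*yj+.130*k-.255*x
    return H+(.155+back)*n+dz*k, R.from_matrix(np.stack([x,y,z],1)).as_quat()
E
cat > k.py <<'E'
from h import *
s=cam("side");P=cloud(s);h=cv2.cvtColor(s["frame"],cv2.COLOR_RGB2HSV)
b=(h[...,0]>105)&(h[...,0]<128)&(h[...,1]>120)&(np.hypot(P[...,0]-.487,P[...,1])<.03);q=P[b];print("pin",len(q),q.mean(0),q.max(0),q.min(0))
claw.gripper_to(.05)
bot.reach([.458,-.142,.52],quat(50.1));st()
p,q=lev(.42,.08);print(p,bot.ik(p,q))
bot.reach(p,q);st()
p,q=lev(.42,0);print(p);bot.servo_line(p,q,velocity=.12);st("at handle")
s=cam("side");save(cv2.resize(s["frame"][110:260,190:340],(600,600),interpolation=cv2.INTER_CUBIC),"s5")
E
python3 k.py
```

```text
pin 90 [ 0.48838427 -0.00720939  0.06738213] [4.96537205e-01 3.66912853e-04 8.84444587e-02] [ 0.48156098 -0.01284123  0.0473094 ]
 t 22.1 [ 0.458 -0.142  0.52 ] F [-0.9  1.1  0.5] w 0.05
[ 0.51966621 -0.06856148  0.44855482] [-0.55761562  0.31964221  0.638916    1.73786691  0.15318193  1.39485693
 -0.6620077 ]
 t 22.52 [ 0.5208 -0.066   0.4464] F [-0.8 -1.   0.1] w 0.05
[ 0.49874159 -0.09358705  0.3755077 ]
at handle t 23.34 [ 0.4989 -0.094   0.3765] F [0.2 0.2 0.2] w 0.0499
```

View pics/s5.png

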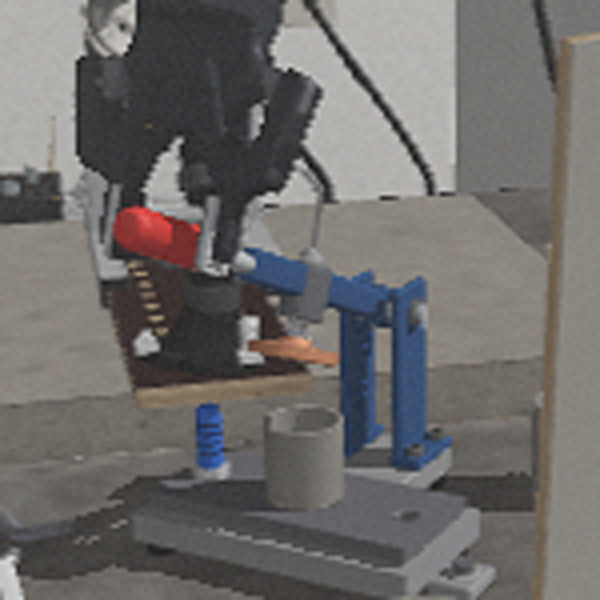

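The side view shows the pin home (collar on the plate at (210,470)) and the fingers either side of the red handle at (160,235). Now grip and press.

```bash
cat > l.py <<'E'
from h import *
claw.gripper_to(0);st("grip")
for phi in (.33,.24,.16,.08,.04,0.):
    p,q=lev(phi);bot.servo_line(p,q,velocity=.06);st(phi)
    F=np.array(bot.read_contact_force())
    if np.linalg.norm(F)>40:print("stop");break
bot.hold(.3);st()
c=cam("side");P=cloud(c);np.savez("s6",P=P,T=c["T"],K=c["mtx"],f=c["frame"])
save(cv2.resize(c["frame"][130:260,190:340],(690,598),interpolation=cv2.INTER_CUBIC),"s6")
h=cv2.cvtColor(c["frame"],cv2.COLOR_RGB2HSV);red=((h[...,0]<8)|(h[...,0]>172))&(h[...,1]>140)
def loc(m):q=P[m]-org;return np.stack([q@xj,q@yj,q[:,2]],1)
m=red&(P[...,2]>.09)&(np.hypot(P[...,0]-.45,P[...,1]+.15)<.1);q=loc(m);print("handle",len(q),q.mean(0).round(4))
if len(q)>20:
    print("slope",np.polyfit(q[:,1],q[:,2],1))
b=(h[...,0]>100)&(h[...,0]<128)&(h[...,1]>100)&(P[...,2]>.1);q=loc(b);k2=(abs(q[:,0])<.02)&(q[:,1]>-.1)&(q[:,1]<.08);q=q[k2];print("arm",len(q));print(np.polyfit(q[:,1],q[:,2],1))
for y in np.arange(-.1,.08,.02):
    g=q[(q[:,1]>=y)&(q[:,1]<y+.02)]
    if len(g):print(y.round(2),len(g),g[:,2].min().round(4),g[:,2].max().round(4),g[:,2].mean().round(4))
E
python3 l.py
```

```text
grip t 23.76 [ 0.499  -0.0935  0.3758] F [ 1.1 -0.5  2.1] w 0.0211
0.33 t 24.36 [ 0.4853 -0.1099  0.3596] F [2.7 0.  1.2] w 0.0214
0.24 t 24.96 [ 0.4725 -0.1252  0.3413] F [ 3.5 -0.6  1.7] w 0.0214
0.16 t 25.51 [ 0.4621 -0.1377  0.3237] F [ 4.6 -0.5  2.5] w 0.0214
0.08 t 26.06 [ 0.4526 -0.149   0.3049] F [4.6 0.4 2.3] w 0.0213
0.04 t 26.41 [ 0.4482 -0.1543  0.2952] F [ 2.7 -0.1  5.3] w 0.0212
0.0 t 26.76 [ 0.4441 -0.1592  0.2854] F [3.3 0.1 8.2] w 0.021
 t 27.06 [ 0.4441 -0.1592  0.2855] F [ 1.3 -0.   9.5] w 0.0212
handle 165 [ 0.0072 -0.1743  0.1333]
slope [0.10731874 0.15202397]
arm 244
[0.00664939 0.13300618]
-0.08 29 0.1222 0.1391 0.1321
-0.06 44 0.1237 0.1396 0.1331
-0.04 43 0.1222 0.1396 0.133
-0.02 14 0.1229 0.139 0.132
0.0 7 0.127 0.1396 0.1341
0.02 37 0.1223 0.1401 0.1332
0.04 37 0.1221 0.1397 0.1328
0.06 33 0.1214 0.1396 0.1337
```

View pics/s6.png

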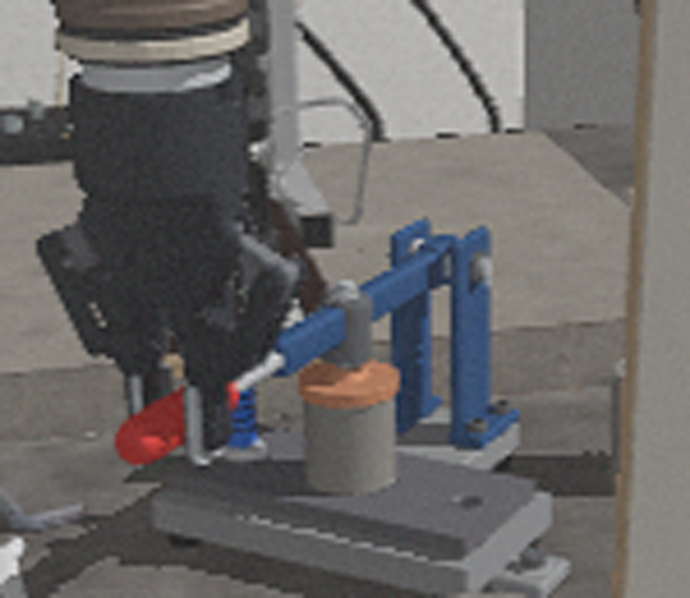

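The lever is level (measured slope 0.007), the pad sits on the tube at (350,385) with 9.5 N on the handle, and the pin is still home at (243,430). Handing in.

```bash
python3 -c "
from workcell import bot
print(bot.job_done(),bot.read_t())"
```

```text
the job is handed in; nothing more can be done
the job is handed in; nothing more can be done
```

I handed the job in at about 27 s: the blue pin is fully home in the front hole, and the gripper is holding the lever level by its red handle (9.5 N) with the pad clamped on the tube.

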